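# Square a plate stack in the corner jig and hold it against the sprung stop

### The arm

A 6-joint arm with a two-finger parallel gripper is mounted at the origin on a cart in front of the work surface, level with it; the furniture and walls round the work are solid. World frame = base frame: x ahead of the robot, y to its left, z up, the work surface at z = 0. Lengths are in mm, angles in degrees, forces in N, time in s.
With the tool pointing down it reaches from about 300 to 850 mm from the base axis. Payload 4.2 kg.
Tool frame: the origin (TCP) lies between the finger pads; the fingertips stand 14 mm ahead of it and the grasp point (between the pads) lies 5 mm behind it (env.finger_overhang is the distance from the TCP to the fingertips, in mm); z points along the fingers, y is the line along which they close (so a half turn about z gives the same grasp; the last joint's range is limited). The gripper opens to 91 mm and grips with 3 to 60 N. Pads are 32 mm wide; open, the fingers measure 118 mm over their backs; the gripper's body (76 mm by 178 mm) begins 60 mm behind the grasp point.
Start: joints at [67.838, 18.312, 89.639, -0, 72.044, -1.146], TCP at [206.215, 536.765, 227.976] pointing down, gripper open.
Joint ranges: [-177.97, 177.97], [-48.28, 115.42], [12.27, 149.76], [-77.06, 257.06], [2.81, 150.46], [-146.56, 146.56]. Speed limits (degrees/s): [147.25, 147.25, 180, 180, 180, 180].

### API

Orientations are given as [roll, pitch, yaw] about the fixed x, y, z axes, in that order (R = Rz(yaw) Ry(pitch) Rx(roll)).
In Python, from workcell import status, cams, env, finder gives the robot as it stands.
- The arm moves only by the tool apply_moves, never from a script. Its argument "increments" is a list of rows, each a list of 7 numbers: the opening, from -1 (shut) to 1 (fully open), then the shift along the world's x, y, z in m, then the turn, a rotation vector about the world's x, y, z in degrees. In form: [[gripper, x, y, z, ax, ay, az], ...]. A call has 1 to 5 rows; each row shifts and turns the commanded pose from where the row before left it; what a row does not reach is not made up. A row lasts 1/12 s, in which the tool goes at most 41.7 mm and 7.16 degrees, less where a joint would pass 70% of its speed; a pose out of reach is approached as far as the arm can. A call with a gripper value outside its range is refused whole. The fingers move at their own pace and stop on an object; "newtons" is the grip in N (left out, the last holds). Time passes only in rows, so rows that do not move let the fingers close. It gives the time, the measured TCP pose, the force, the opening and the grip force at its end, in the units of the state.
- status.state(): the state, without advancing time (a new reading comes with each control period).
- cams.grab_frame(name): name is "scene" or "top" or "wrist"; returns a dict with "color" (400x640x3 uint8, red, green, blue), "intrinsics" (3x3 intrinsics, pixels), "R" (3x3) and "t" (3): a world point X has camera coordinates R X + t. Camera axes: x right, y down, z forward; pixel columns grow to the right and rows downward; lengths in mm; the calibration is good to about 2 mm. A picture is of the moment at which its call begins. There is no depth.
- env.job_done(): hands the job in; it is judged then, once.
Trained networks look in the newest picture that a camera, given by its name, has taken for a name from the list of things; names that differ only in an ending like _2 or _b are one class to them, and where a whole thing is asked for, a point or a joint stands for the part that bears it (a point fixed in the world has none). Each returns a list of dicts, best first, with "score" (0 to 1); they miss things now and then, are a little off and sometimes report something else, mostly with a low value. They report only what shows in the picture. A call takes as long as a camera call.
- finder.boxes_of(query, camera): "rect" ([left, top, width, height] in pixels, round what is visible of it).
- finder.trace(query, camera): "pixels" (400x640 bool, what is visible of it) and "rect" ([left, top, width, height] in pixels, round what is visible of it).
The state is a dict: "time_s": time; "qpos": joint angles; "qvel": joint speeds; "effort": joint torques, N m; "ee_pos": TCP position; "ee_rot": TCP orientation; "force": force on the tool from outside, world axes, zero at the start; "torque": the same for the moment, N m; "gripper_width": finger opening in mm; "gripper_force": force on a finger pad.
Only numpy, scipy, OpenCV 4.12 (cv2) and the standard library are available. Lean on these libraries where they do the work, as an engineer would, in place of code of your own. Each camera call takes 0.05 s, during which the arm holds its last target. There are 200 camera calls.

### The job

Three loose aluminium plates lie in an untidy stack in the corner jig and are about to be screwed together: be the third hand. First tap the stack sideways until all three plates lie flush along the fixed side fence, then push the stack along the fence against the sprung stop bar so that all edges line up, and press steadily until the bar's pointer stands between the two white marks (never drive the bar to the end of its travel). Finish while still holding that push, with nothing let go, the plates flush against both fence and bar, and the screw tin, the blue meter and the tape roll left where they are.

Things in the scene. Friction and masses are not known exactly. Their poses are not given: they have to be found in the camera images.
- jig: fixed steel corner jig on two feet. Origin on the bench under it (z = 0); its flat dark bed spans own x -95..105 mm, y -70..52 mm, bed top at z = 35 mm. Own x (to the robot's right and a little ahead, varies 0.25 rad) runs along the side fence to the sprung stop bar, y to the fence on the far side. Spring block behind the bar, x 86..104, top z = 60 mm. The -x end and -y side are open for pushing.
- fence_face (a point): middle of the inner face of the fixed side fence, 44 mm above the bench, axes as the jig's; the face is at jig y = 35 mm, looks to -y and runs from jig x -80 to 45 mm. Fence 12 mm thick, top 58 mm above the bench with its screw heads. A plate flush with it has its origin 30 mm from this face.
- open_side (a point): middle of the upper edge of the bed's open -y side, the side near the robot (jig x = 5, y = -70, z = 35 mm), axes as the jig's. A fixed blue tool organiser, solid to 90 mm above the bench, stands 20 to 100 mm beyond this edge towards the robot: come down from above close to the bed.
- stop_face (a point): on the front face of the sprung stop bar, 44 mm above the bench, axes as the jig's; moves with the bar. At rest the face is at jig x = +50 mm; it looks towards -x, spans jig y -50..+34 mm and z 36..55 mm. A plate flush with the bar has its origin 35 mm in front of it.
- stop_bar (a joint): travel of the sprung stop bar along the jig's +x, m: 0 at rest, 0.020 at the hard end. Resisting force 2 N at the start plus 0.7 N per mm. The pointer on the bar's -y end is level with the two white marks at 0.006 and 0.014 (about 6 and 12 N), so the right press is in between.
- plate_bottom: lowest of three equal loose aluminium plates, each 70 (own x) x 60 (own y) x 6 mm, about 70 g, with four small screw holes near the corners. It lies on the jig's bed. Origin at the centre of its underside; own x points roughly along the jig's x.
- plate_middle: second plate of the stack, as the bottom one, lying on it
- plate_top: uppermost plate of the stack, as the others; its top is 53 mm above the bench
- screw_tin: round pale tin of small screws, 45 mm across, 12 mm high, on the bench just right of the jig's stop end; origin at the centre of its underside; leave alone
- usb_tester: small blue inline meter, 30 x 77 x 12 mm, flat on the bench, in front of and right of the jig; origin at the centre of its underside; leave alone
- tape_roll: roll of amber tape lying flat, 78 mm across, 20 mm high, near the bench's front edge, right of the meter; origin at the centre of its underside; leave alone

How it is judged (in metres and radians):
On the way:
1. all three plates lie flush along the side fence (within 3 mm and 0.06 rad) (y of each of plate_bottom, plate_middle, plate_top in the frame of fence_face above -0.033 m and angle between the x axis of each of plate_bottom, plate_middle, plate_top and the x axis of jig, either way round below 0.06 rad), for 0.2 s.
At the end, for the whole second after the job is handed in: Fingers still push on the plates (over 2 N, not on the bar itself); bar still and pressed back 6 to 14 mm; plates flat on one another, each front edge within 2.5 mm of the bar, side edge within 3 mm of the side fence, square within 0.06 rad (all of step 1 and x of each of plate_bottom, plate_middle, plate_top in the frame of stop_face above -0.0375 m and z of plate_bottom in the frame of jig between 0.033 and 0.038 m and z of plate_middle in the frame of jig between 0.039 and 0.044 m and z of plate_top in the frame of jig between 0.045 and 0.05 m and value of joint stop_bar between 0.006 and 0.014 m and velocity of joint stop_bar between -0.01 and 0.01 m/s and (contact force between the fingers and plate_bottom above 2 N or contact force between the fingers and plate_middle above 2 N or contact force between the fingers and plate_top above 2 N) and contact force between the fingers and stop_bar below 0.5 N); the arm keeps its last pose, push and grip.
It fails at once if the stop bar was driven to the end of its travel (value of joint stop_bar above 0.0185 m).
It fails at once if the screw tin was disturbed (moved over 15 mm) (distance of screw_tin from where it was at the start of the episode above 0.015 m).
It fails at once if the blue meter was disturbed (moved over 15 mm) (distance of usb_tester from where it was at the start of the episode above 0.015 m).
It fails at once if the tape roll was disturbed (moved over 15 mm) (distance of tape_roll from where it was at the start of the episode above 0.015 m).
It also fails if it takes over 67 s, if anything falls off the work surface, if the arm or the gripper's body presses on something with over 40 N, if the wrist force passes 120 N, or if a joint passes its speed limit or range.

## Working session

There is one attempt and no reset: what is moved stays moved. The work goes in short steps, Python scripts to look and compute and a tool call to move; the robot and the scene stay as the last step left them, time stands still between calls to the robot, and variables do not carry over. Pictures are saved under pics/ and viewed, at most 10 in all, crops included, and the job is handed in when it is done.

Besides the shell and the picture viewer there is one more tool, called after "Emit:" in YAML: its name, and indented under it one key for each argument. apply_moves: Moves the arm, as the interface text tells. Its arguments: {"type":"object","properties":{"increments":{"type":"array","items":{"type":"array","items":{"type":"number"}}},"newtons":{"type":"number"}},"required":["increments"]}

```bash
mkdir -p pics; ls; python3 - <<'E'
from workcell import status, cams, env, finder
import cv2
s=status.state(); print({k:s[k] for k in('time_s','ee_pos','ee_rot','force','gripper_width')})
for n in('scene','top'):
    f=cams.grab_frame(n); cv2.imwrite(f'pics/{n}0.png',f['color'][:,:,::-1]); print(n,f['intrinsics'],f['R'],f['t'])
    for q in('jig','plate_top','stop_bar','screw_tin','usb_tester','tape_roll'):
        print(q,[(b['rect'],round(b['score'],2)) for b in finder.boxes_of(q,n)][:2])
E
```

```text
pics
{'time_s': 0.0, 'ee_pos': array([206.04986735, 536.3041372 , 227.14741406]), 'ee_rot': array([-1.79902386e+02, -3.04465890e-04,  1.58981202e+02]), 'force': array([ 0.85454949,  0.83791404, -0.17736294]), 'gripper_width': 91.13664479245378}
scene [[381.48257662   0.         317.68483234]
 [  0.         381.48257662 204.69246553]
 [  0.           0.           1.        ]] [[-0.61967174 -0.78475794  0.01272449]
 [-0.4632767   0.35263618 -0.81303285]
 [ 0.63354687 -0.50970844 -0.58207875]] [312.54038739 309.5412572  552.63782281]
jig [([226.5, 197.1, 106.0, 69.2], 0.89), ([410.2, 208.0, 34.8, 24.5], 0.27)]
plate_top [([253.4, 216.7, 33.6, 23.0], 0.64), ([225.1, 192.3, 109.0, 77.4], 0.61)]
stop_bar [([283.9, 203.8, 26.1, 17.7], 0.65), ([263.8, 234.4, 24.5, 9.3], 0.51)]
screw_tin []
usb_tester []
tape_roll [([407.9, 204.4, 36.6, 30.0], 0.98)]
top [[472.06215118   0.         323.06535248]
 [  0.         472.06215118 205.58703464]
 [  0.           0.           1.        ]] [[-0.00572029 -0.99990379  0.01263693]
 [-0.99796329  0.00490538 -0.06360199]
 [ 0.06353388 -0.01297502 -0.99789533]] [-18.2638205  511.92083795 961.30062059]
jig [([226.9, 154.1, 101.6, 65.5], 0.9), ([349.3, 175.5, 7.8, 5.8], 0.36)]
plate_top [([245.7, 169.9, 41.9, 34.5], 0.73)]
stop_bar [([298.4, 163.3, 23.4, 42.2], 0.55)]
screw_tin []
usb_tester [([346.1, 245.3, 37.7, 16.3], 0.9)]
tape_roll [([411.4, 244.7, 38.7, 41.5], 0.75)]
```

```bash
python3 - <<'E'
import cv2
a=cv2.imread('pics/top0.png')[130:290,200:400]; cv2.imwrite('pics/top0c.png',cv2.resize(a,None,fx=4,fy=3.75,interpolation=cv2.INTER_CUBIC) if 0 else cv2.resize(a[:150],(800,600),interpolation=cv2.INTER_CUBIC))
E
```

```text
(no output)
```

View pics/top0c.png

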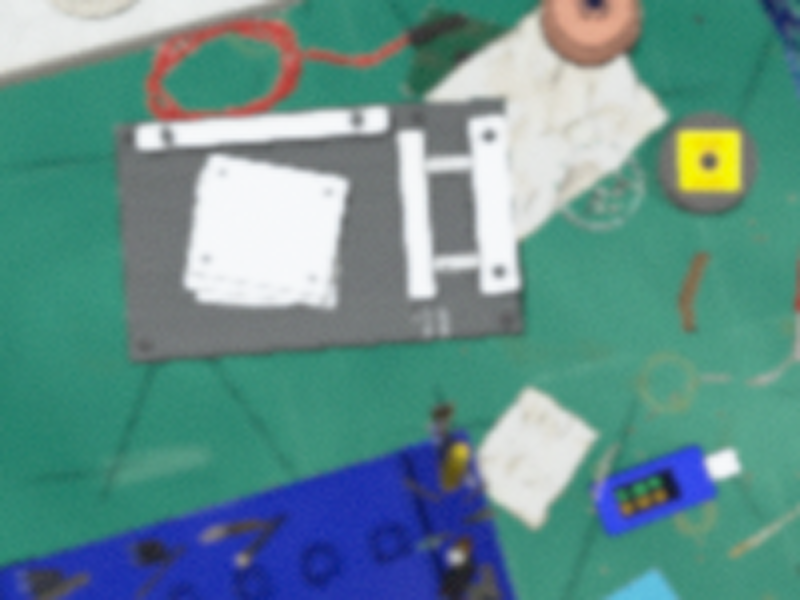

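View pics/scene0.png

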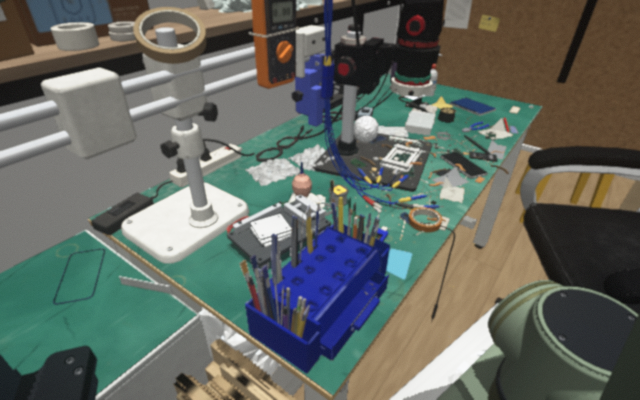

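The top view (crop = full px (x-200)*4, (y-130)*4) shows the bed with corners at crop (120,128), (503,98), (522,330), (133,360). The fence is along its top edge and the bar is at x≈412. The plates are turned a few degrees around (265,230), and the blue organiser is below them.

```bash
cat > h.py <<'E'
import numpy as np, cv2
from workcell import status, cams, env, finder
def ray(f,uv,z):
    K,R,t=f['intrinsics'],f['R'],f['t']; c=-R.T@t
    d=(R.T@np.linalg.inv(K)@np.c_[np.atleast_2d(uv),np.ones(len(np.atleast_2d(uv)))].T).T
    return c+d*((z-c[2])/d[:,2])[:,None]
def proj(f,X):
    p=f['R']@np.asarray(X,float).T+f['t'][:,None]; p=f['intrinsics']@p; return (p[:2]/p[2]).T
def fit2(J,W):  # planar rigid J->W
    Jc,Wc=J-J.mean(0),W-W.mean(0); a=np.arctan2((Jc[:,0]*Wc[:,1]-Jc[:,1]*Wc[:,0]).sum(),(Jc*Wc).sum())
    R=np.array([[np.cos(a),-np.sin(a)],[np.sin(a),np.cos(a)]]); t=W.mean(0)-R@J.mean(0)
    return a,t,W-(J@R.T+t)
E
python3 - <<'E'
from h import *
f=cams.grab_frame('top')
c=lambda p:np.array(p)/4+[200,130]
W=ray(f,c([(120,128),(503,98),(522,330),(133,360)]),35)[:,:2]
J=np.array([(-95,52),(105,52),(105,-70),(-95,-70)],float)
a,t,r=fit2(J,W); print('jig',np.degrees(a),t,r.round(1).tolist())
R=np.array([[np.cos(a),-np.sin(a)],[np.sin(a),np.cos(a)]])
def tj(W): return (W-t)@R
print('plate top',tj(ray(f,c([(208,154),(348,180),(328,292),(185,285)]),53)[:,:2]).round(1).tolist())
print('lower corners',tj(ray(f,c([(335,308),(197,302)]),44)[:,:2]).round(1).tolist())
print('fence top',tj(ray(f,c([(137,150),(387,132)]),58)[:,:2]).round(1).tolist())
print('bar',tj(ray(f,c([(398,130),(410,298),(436,296)]),55)[:,:2]).round(1).tolist())
cam=-f['R'].T@f['t'];print('cam',cam)
for n in ('screw_tin','usb_tester'):pass
print('tester',ray(f,c([(665,490)]),6)[0], 'tin?',ray(f,c([(605,190)]),6)[0],'jig y-70..-90 org', (R@np.array([5,-90])+t))
ob=ray(f,c([(465,432),(515,600),(0,565)]),90)[:,:2];print('organiser corner in jig',tj(ob).round(0).tolist())
E
```

```text
jig -85.8604787647984 [557.30227986  72.38854386] [[-1.7, -2.4], [-1.4, 1.7], [1.4, 1.6], [1.7, -1.0]]
plate top [[-46.7, 30.6], [22.1, 12.3], [8.0, -42.9], [-62.6, -34.0]]
lower corners [[10.3, -50.6], [-58.5, -42.2]]
fence top [[-81.1, 34.6], [43.4, 34.1]]
bar [[48.9, 35.2], [48.6, -49.2], [61.5, -49.2]]
cam [449.69857081  -8.30033935 992.067384  ]
tester [ 414.14544477 -110.49876035    6.        ] tin? [571.36891691 -80.73142273   6.        ] jig y-70..-90 org [467.89799649  60.90489833]
organiser corner in jig [[71.0, -117.0], [88.0, -198.0], [-153.0, -163.0]]
```

View pics/top0.png

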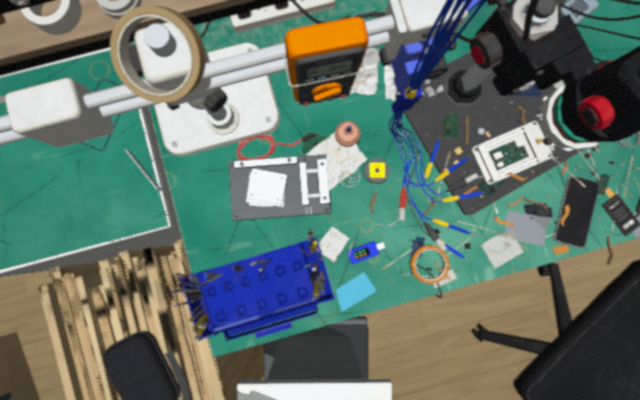

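```bash
cat >> h.py <<'E'
A=np.radians(-85.86); RJ=np.array([[np.cos(A),-np.sin(A)],[np.sin(A),np.cos(A)]]); TJ=np.array([557.3,72.4])
def j2w(x,y): return (RJ@np.array([x,y],float)+TJ).round(1)
def w2j(p): return ((np.array(p)[:2]-TJ)@RJ).round(1)
E
python3 -c "
from h import *
for p in [(-20,-73),(-20,-41),(-88,5),(-23.5,5)]: print(p,j2w(*p))"
```

```text
(-20, -73) [483.   87.1]
(-20, -41) [515.   89.4]
(-88, 5) [555.9 160.5]
(-23.5, 5) [560.6  96.2]
```

The full top view shows the jig at about (280,188), the tape roll at (430,263), the meter at (366,252) and the organiser at (265,285). The magnifier rail runs along the far side, with no obstacle over the jig itself. I'll approach above the open side.

Emit:
apply_moves:
  increments:
    - [-0.12,0.012,-0.02,0.02,0,0,1.7]
    - [-0.12,0.018,-0.03,0.02,0,0,1.7]
    - [-0.12,0.0185,-0.03,0.015,0,0,1.7]
    - [-0.12,0.0185,-0.03,0.01,0,0,1.7]
    - [-0.12,0.0185,-0.03,0,0,0,1.7]

```text
time_s: 1.17
ee_pos: [292.9, 396.4, 295.6]
ee_rot: [179.7, 0.1, 167.6]
force: [0.2, 0.5, 0.3]
gripper_width: 60.4
gripper_force: 0.0
```

Emit:
apply_moves:
  increments:
    - [-0.12,0.0185,-0.03,0,0,0,1.7]
    - [-0.12,0.0185,-0.03,0,0,0,1.7]
    - [-0.12,0.0185,-0.03,0,0,0,1.7]
    - [-0.12,0.0185,-0.03,0,0,0,1.7]
    - [-0.12,0.0185,-0.03,0,0,0,1.7]

```text
time_s: 1.58
ee_pos: [384.8, 245.2, 293.3]
ee_rot: [180.0, 0.0, 176.1]
force: [-0.5, 0.6, 0.6]
gripper_width: 40.3
gripper_force: 0.0
```

Emit:
apply_moves:
  increments:
    - [-0.12,0.0185,-0.03,-0.02,0,0,1.7]
    - [-0.12,0.0185,-0.03,-0.02,0,0,1.7]
    - [-0.12,0.0185,-0.03,-0.02,0,0,1.7]
    - [-0.12,0.0185,-0.03,-0.02,0,0,1.7]
    - [-0.12,0.018,-0.03,-0.02,0,0,1.7]

```text
time_s: 2.0
ee_pos: [477.0, 95.1, 192.4]
ee_rot: [180.0, 0.1, -175.4]
force: [1.0, 1.5, 0.1]
gripper_width: 40.1
gripper_force: 0.0
```

```bash
python3 - <<'E'
from h import *
f=cams.grab_frame('wrist'); s=status.state(); print(s['ee_pos'],s['ee_rot'],w2j(s['ee_pos']))
im=f['color'][:,:,::-1].copy(); cv2.imwrite('pics/w1raw.png',im)
def P(x,y,z): return (*j2w(x,y),z)
for pts in ([P(-95,52,35),P(105,52,35),P(105,-70,35),P(-95,-70,35)],[P(-80,35,58),P(45,35,58)],[P(50,34,55),P(50,-50,55)]):
    cv2.polylines(im,[proj(f,pts).round().astype(int)],False,(0,0,255),1)
cv2.imwrite('pics/w1.png',im)
E
```

```text
[477.9204951   90.09245412 188.55324839] [-179.70645233   -0.20258203 -175.52265136] [-23.4 -77.9]
```

View pics/w1.png

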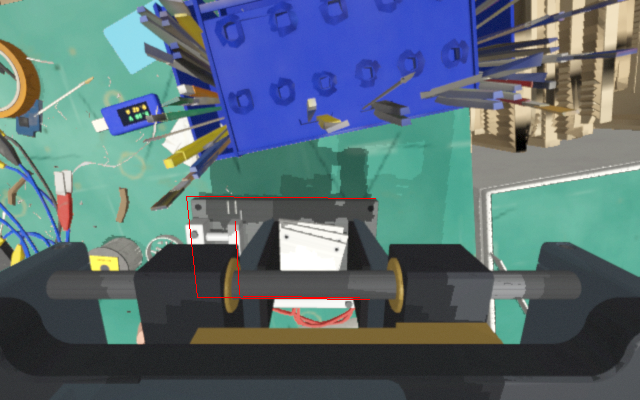

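The wrist view matches the projected jig outline to within about 2 mm: the bed corners at (187,197) and (376,200) coincide. The fingers stand over the open side, clear of the organiser. I'll descend now.

Emit:
apply_moves:
  increments:
    - [-0.12,0.002,0,-0.03,0,0,-0.3]
    - [-0.12,0,0,-0.035,0,0,0]
    - [-0.12,0,0,-0.035,0,0,0]
    - [-0.12,0,0,-0.02,0,0,0]
    - [-0.12,0,0,-0.01,0,0,0]

```text
time_s: 2.47
ee_pos: [476.2, 96.5, 60.2]
ee_rot: [-180.0, -0.3, -175.8]
force: [0.0, -0.8, -0.5]
gripper_width: 40.2
gripper_force: 0.0
```

Emit:
apply_moves:
  increments:
    - [-0.12,0,0,-0.002,0,0,0]
    - [-0.12,0,0,0,0,0,0]
    - [-0.12,0,0,0,0,0,0]

```text
time_s: 2.72
ee_pos: [479.0, 97.0, 61.8]
ee_rot: [180.0, 0.1, -175.8]
force: [-0.5, -1.3, -0.0]
gripper_width: 40.3
gripper_force: 0.0
```

Emit:
apply_moves:
  increments:
    - [-0.12,0.0006,-0.008,-0.004,0,0,0]
    - [-0.12,0,0,-0.004,0,0,0]
    - [-0.12,0,0,-0.0015,0,0,0]
    - [-0.12,0,0,0,0,0,0]
    - [-0.12,0,0,0,0,0,0]

```text
time_s: 3.13
ee_pos: [478.8, 88.7, 51.6]
ee_rot: [180.0, 0.0, -175.8]
force: [-0.1, -0.1, -1.3]
gripper_width: 39.9
gripper_force: 0.0
```

```bash
python3 - <<'E'
from h import *
for i in range(6):
    s=status.state(); print(s['ee_pos'].round(1),s['force'].round(1),s['qpos'].round(2))
    cams.grab_frame('top')
E
```

```text
[478.8  88.7  51.6] [-0.1 -0.1 -1.3] [ 9.1400e+00  2.1400e+01  1.1472e+02  1.0000e-02  4.3860e+01 -8.5040e+01]
[478.9  88.8  51.6] [ 0.5 -0.5 -0.3] [ 9.1400e+00  2.1400e+01  1.1472e+02  1.0000e-02  4.3870e+01 -8.5040e+01]
[478.9  88.8  51.6] [-0.  -0.1 -0.3] [ 9.1500e+00  2.1400e+01  1.1471e+02  1.0000e-02  4.3870e+01 -8.5040e+01]
[478.9  88.9  51.6] [ 0.7 -0.4  0.7] [ 9.1500e+00  2.1400e+01  1.1471e+02  1.0000e-02  4.3870e+01 -8.5040e+01]
[478.9  88.8  51.6] [-0.2 -0.2  0.5] [ 9.1500e+00  2.1400e+01  1.1471e+02  1.0000e-02  4.3870e+01 -8.5040e+01]
[478.9  88.9  51.6] [-0.4  0.  -0.3] [ 9.1500e+00  2.1400e+01  1.1472e+02  1.0000e-02  4.3860e+01 -8.5040e+01]
```

Emit:
apply_moves:
  increments:
    - [-0.12,0.004,0.0003,0,0,0,0]
    - [-0.12,0.004,0.0003,0,0,0,0]
    - [-0.12,0.004,0.0003,0,0,0,0]
    - [-0.12,0.004,0.0003,0,0,0,0]
    - [-0.12,0.003,0.0002,0,0,0,0]

```text
time_s: 3.85
ee_pos: [497.5, 89.9, 51.3]
ee_rot: [-180.0, -0.1, -175.8]
force: [-2.4, -0.9, 1.2]
gripper_width: 40.0
gripper_force: 1.3
```

Emit:
apply_moves:
  increments:
    - [-0.12,0.003,0.0002,0,0,0,0]
    - [-0.12,0.003,0.0002,0,0,0,0]
    - [-0.12,0.003,0.0002,0,0,0,0]
    - [-0.12,0.002,0.0002,0,0,0,0]
    - [-0.12,0,0,0,0,0,0]

```text
time_s: 4.27
ee_pos: [509.6, 91.1, 51.4]
ee_rot: [180.0, 0.1, -175.8]
force: [-1.0, 0.8, 0.1]
gripper_width: 40.0
gripper_force: 0.1
```

Emit:
apply_moves:
  increments:
    - [-0.12,0.0015,0.0001,0,0,0,0]
    - [-0.12,0.0015,0.0001,0,0,0,0]
    - [-0.12,0.001,0.0001,0,0,0,0]
    - [-0.12,0,0,0,0,0,0]

```text
time_s: 4.6
ee_pos: [512.7, 91.2, 51.4]
ee_rot: [-180.0, -0.0, -175.8]
force: [-2.6, -0.8, 1.0]
gripper_width: 40.4
gripper_force: 1.3
```

Emit:
apply_moves:
  increments:
    - [-0.12,0.001,0.0001,0,0,0,0]
    - [-0.12,0,0,0,0,0,0]

```text
time_s: 4.77
ee_pos: [513.5, 91.3, 51.4]
ee_rot: [-180.0, -0.0, -175.8]
force: [-3.5, -0.3, 0.1]
gripper_width: 40.2
gripper_force: 1.6
```

Emit:
apply_moves:
  increments:
    - [-0.12,0.0015,0.0001,0,0,0,0]
    - [-0.12,0,0,0,0,0,0]

```text
time_s: 4.93
ee_pos: [515.7, 91.4, 51.5]
ee_rot: [180.0, 0.0, -175.8]
force: [-2.0, -1.1, -0.6]
gripper_width: 40.2
gripper_force: 1.2
```

Emit:
apply_moves:
  increments:
    - [-0.12,0.0015,0.0001,0,0,0,0]
    - [-0.12,0,0,0,0,0,0]

```text
time_s: 5.1
ee_pos: [516.4, 91.5, 51.4]
ee_rot: [-180.0, -0.1, -175.8]
force: [-5.2, -1.1, 2.9]
gripper_width: 40.4
gripper_force: 2.2
```

```bash
python3 - <<'E'
from h import *
f=cams.grab_frame('top'); s=status.state(); print(s['ee_pos'],s['force'],w2j(s['ee_pos']))
a=f['color'][150:225,225:335,::-1]; cv2.imwrite('pics/t2.png',cv2.resize(a,(792,540),interpolation=cv2.INTER_CUBIC))
E
```

```text
[516.40374117  91.47092364  51.381141  ] [-4.04765372 -1.34033387  1.13379851] [-22.  -39.4]
```

View pics/t2.png

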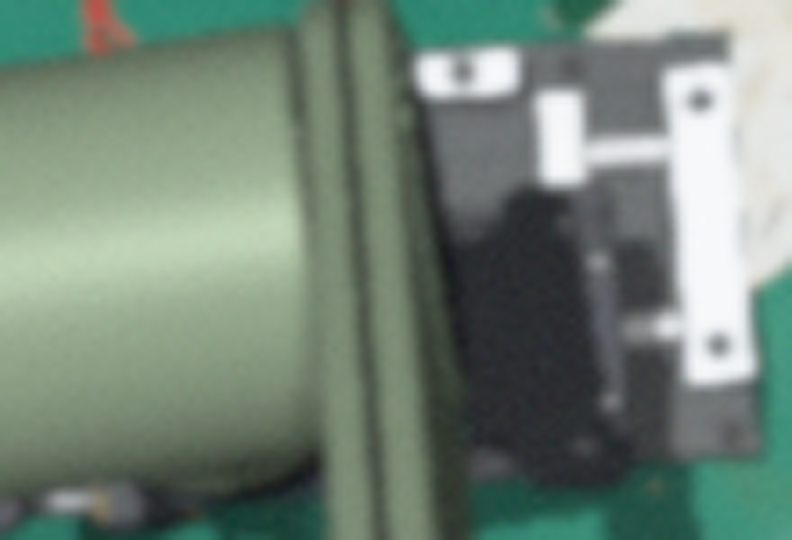

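The arm hides the plates in this view; the fence end is at (465,72) and the bar at (560,135), unmoved. I'll go on by force.

Emit:
apply_moves:
  increments:
    - [-0.12,0.0015,0.0001,0,0,0,0]
    - [-0.12,0,0,0,0,0,0]

```text
time_s: 5.32
ee_pos: [516.9, 91.4, 51.4]
ee_rot: [-180.0, -0.2, -175.8]
force: [-7.8, -1.8, 3.7]
gripper_width: 40.5
gripper_force: 3.4
```

Emit:
apply_moves:
  increments:
    - [-0.12,0.0015,0.0001,0,0,0,0]
    - [-0.12,0,0,0,0,0,0]

```text
time_s: 5.48
ee_pos: [517.0, 91.5, 51.3]
ee_rot: [-180.0, -0.4, -175.8]
force: [-8.6, -1.4, 7.2]
gripper_width: 40.3
gripper_force: 5.0
```

Emit:
apply_moves:
  increments:
    - [-0.12,0.0015,0.0001,0,0,0,0]
    - [-0.12,0,0,0,0,0,0]
    - [-0.12,-0.01,-0.0007,0,0,0,0]
    - [-0.12,-0.015,-0.001,0,0,0,0]
    - [-0.12,-0.005,-0.0004,0.01,0,0,0]

```text
time_s: 5.9
ee_pos: [489.8, 89.7, 60.6]
ee_rot: [180.0, -0.1, -175.8]
force: [0.2, 0.1, 0.2]
gripper_width: 40.0
gripper_force: 0.0
```

Emit:
apply_moves:
  increments:
    - [-1,0,0,0.03,0,0,0]
    - [-1,0.005,0.015,0.02,0,0,0]
    - [-1,0.02,0.025,0,0,0,0]
    - [-1,0.025,0.025,0,0,0,0]
    - [-1,0.014,0.01,0,0,0,0]
  newtons: 50

```text
time_s: 6.32
ee_pos: [559.9, 168.1, 114.0]
ee_rot: [179.8, 0.5, -175.8]
force: [0.6, 0.2, -0.1]
gripper_width: 10.0
gripper_force: 0.0
```

```bash
python3 - <<'E'
from h import *
f=cams.grab_frame('top'); s=status.state(); print(s['ee_pos'],s['gripper_width'],w2j(s['ee_pos']))
a=f['color'][150:225,225:335,::-1]; cv2.imwrite('pics/t3.png',cv2.resize(a,(792,540),interpolation=cv2.INTER_CUBIC))
E
```

```text
[562.01911807 168.97886785 113.50550567] 5.853853163804322 [-96.   11.7]
```

View pics/t3.png

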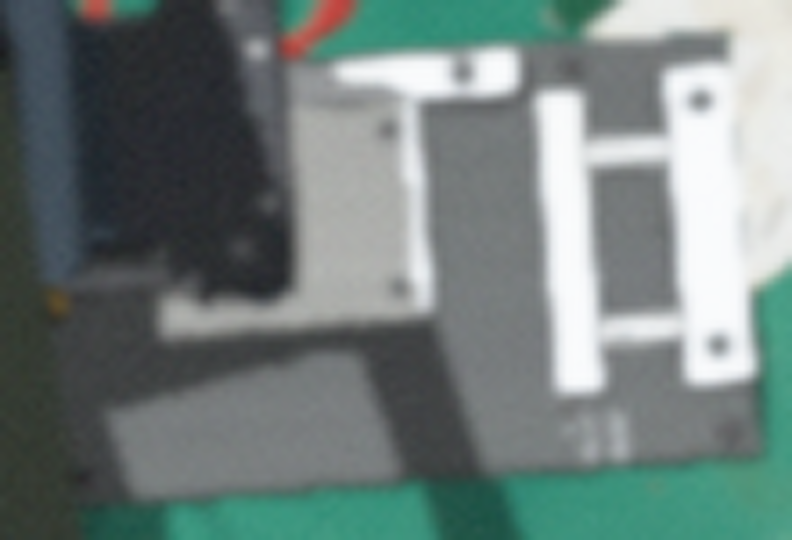

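The plates are square along the fence: the near edge runs (158,335)-(435,315), parallel to the jig. The leading -x edge is near jig x≈-68, and the commanded TCP is at jig (-92,5). I'll lower the closed fingers there.

Emit:
apply_moves:
  increments:
    - [-1,0,0,0,0,0,0]
    - [-1,0,0,-0.02,0,0,0]
    - [-1,0,0,-0.02,0,0,0]
    - [-1,0,0,-0.012,0,0,0]
    - [-1,0,0,-0.008,0,0,0]

```text
time_s: 6.78
ee_pos: [554.0, 163.8, 50.5]
ee_rot: [-180.0, -0.1, -175.9]
force: [-0.5, 0.4, 0.2]
gripper_width: 0.2
gripper_force: 0.0
```

Emit:
apply_moves:
  increments:
    - [-1,0,0,0,0,0,0]
    - [-1,0,0,0,0,0,0]
    - [-1,0,0,0,0,0,0]

```text
time_s: 7.03
ee_pos: [555.9, 164.7, 52.5]
ee_rot: [180.0, 0.1, -175.8]
force: [0.1, -0.2, 0.5]
gripper_width: 0.6
gripper_force: 0.0
```

Emit:
apply_moves:
  increments:
    - [-1,0.0004,-0.005,-0.001,0,0,0]
    - [-1,0.0004,-0.004,0,0,0,0]
    - [-1,0.0003,-0.004,0,0,0,0]
    - [-1,0.0003,-0.004,0,0,0,0]
    - [-1,0.0003,-0.004,0,0,0,0]

```text
time_s: 7.45
ee_pos: [557.1, 143.3, 50.7]
ee_rot: [180.0, 0.0, -175.8]
force: [-0.1, 1.9, 0.6]
gripper_width: 0.4
gripper_force: 0.9
```

Emit:
apply_moves:
  increments:
    - [-1,0.0004,-0.004,0,0,0,0]
    - [-1,0.0004,-0.004,0,0,0,0]
    - [-1,0.0004,-0.004,0,0,0,0]
    - [-1,0.0004,-0.004,0,0,0,0]
    - [-1,0.0004,-0.004,0,0,0,0]

```text
time_s: 7.87
ee_pos: [558.6, 124.1, 50.6]
ee_rot: [179.9, -0.0, -175.8]
force: [-3.5, 4.8, 1.8]
gripper_width: 0.2
gripper_force: 2.7
```

Emit:
apply_moves:
  increments:
    - [-1,0.0004,-0.004,0,0,0,0]
    - [-1,0.0004,-0.004,0,0,0,0]
    - [-1,0.0003,-0.003,0,0,0,0]
    - [-1,0.0003,-0.003,0,0,0,0]
    - [-1,0,0,0,0,0,0]

```text
time_s: 8.28
ee_pos: [559.6, 109.9, 50.6]
ee_rot: [179.9, -0.1, -175.9]
force: [-2.4, 4.1, 2.6]
gripper_width: 0.2
gripper_force: 2.4
```

Emit:
apply_moves:
  increments:
    - [-1,0.0003,-0.003,0,0,0,0]
    - [-1,0.0002,-0.002,0,0,0,0]
    - [-1,0.0002,-0.002,0,0,0,0]
    - [-1,0,0,0,0,0,0]

```text
time_s: 8.62
ee_pos: [560.1, 103.8, 50.6]
ee_rot: [179.9, -0.1, -175.9]
force: [-3.2, 7.6, 2.7]
gripper_width: 0.5
gripper_force: 3.9
```

```bash
python3 - <<'E'
from h import *
f=cams.grab_frame('top'); s=status.state(); print(s['ee_pos'],s['force'],w2j(s['ee_pos']))
a=f['color'][150:225,225:335,::-1]; cv2.imwrite('pics/t4.png',cv2.resize(a,(792,540),interpolation=cv2.INTER_CUBIC))
g=cams.grab_frame('scene')['color'][190:275,215:340,::-1]; cv2.imwrite('pics/s4.png',cv2.resize(g,(800,544),interpolation=cv2.INTER_CUBIC))
E
```

```text
[560.10246933 103.74835355  50.5811094 ] [-3.82505751  7.22798434  3.46358059] [-31.1   5.1]
```

View pics/t4.png

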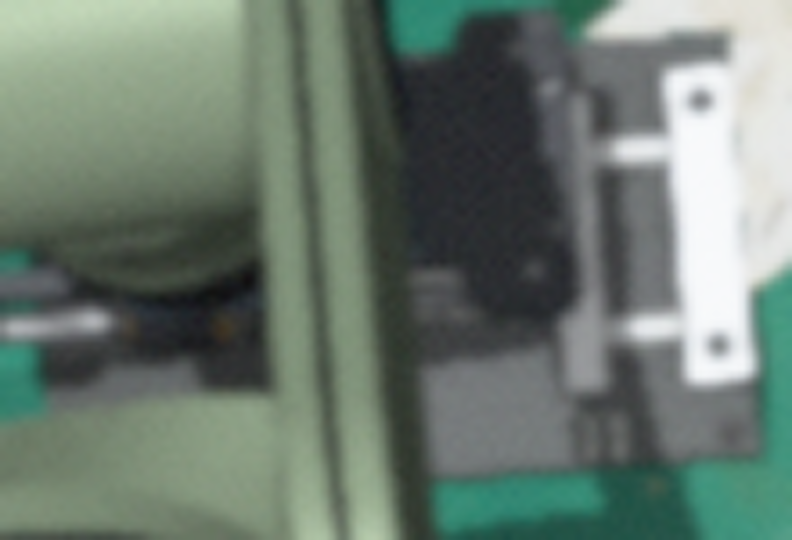

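The bar's near end moved from crop (555,392) to (565,390), so it is pressed about 2 mm. That agrees with TCP jig x −31 (contact expected at −33.5). I'll push about 7.5 mm more.

Emit:
apply_moves:
  increments:
    - [-1,0.0001,-0.002,0,0,0,0]
    - [-1,0.0001,-0.002,0,0,0,0]
    - [-1,0.0001,-0.0015,0,0,0,0]
    - [-1,0,0,0,0,0,0]
    - [-1,0,0,0,0,0,0]

```text
time_s: 9.13
ee_pos: [560.4, 99.2, 50.6]
ee_rot: [179.8, -0.1, -175.9]
force: [-3.8, 9.5, 2.7]
gripper_width: 0.1
gripper_force: 5.4
```

Emit:
apply_moves:
  increments:
    - [-1,0.0001,-0.002,0,0,0,0]
    - [-1,0.0001,-0.001,0,0,0,0]
    - [-1,0,0,0,0,0,0]
    - [-1,0,0,0,0,0,0]

```text
time_s: 9.47
ee_pos: [560.6, 96.8, 50.6]
ee_rot: [179.7, -0.1, -175.9]
force: [-3.7, 11.9, 3.7]
gripper_width: 0.5
gripper_force: 6.4
```

```bash
python3 - <<'E'
from h import *
f=cams.grab_frame('top'); s=status.state(); print(s['ee_pos'],s['force'],w2j(s['ee_pos']))
a=f['color'][150:225,225:335,::-1]; cv2.imwrite('pics/t5.png',cv2.resize(a,(792,540),interpolation=cv2.INTER_CUBIC))
w=cams.grab_frame('wrist'); cv2.imwrite('pics/w5.png',w['color'][:,:,::-1])
E
```

```text
[560.59497948  96.78968379  50.60448848] [-4.46124728 11.3954146   3.92787415] [-24.1   5. ]
```

View pics/t5.png

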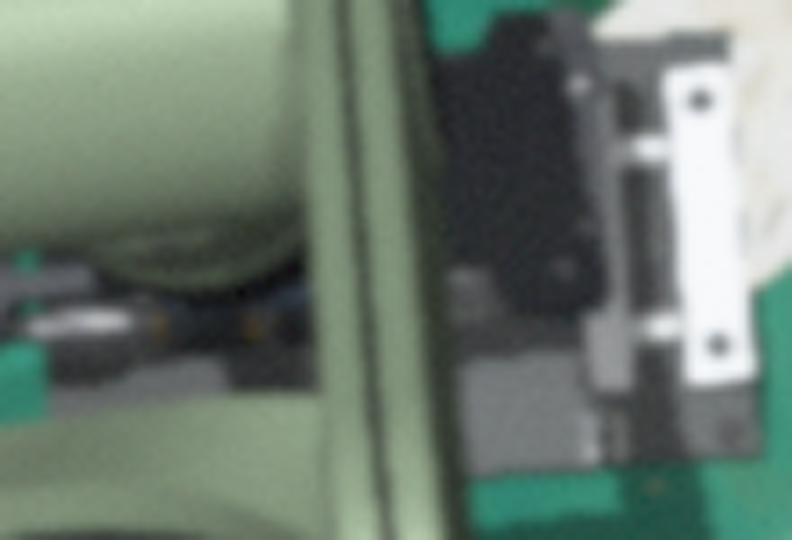

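View pics/w5.png

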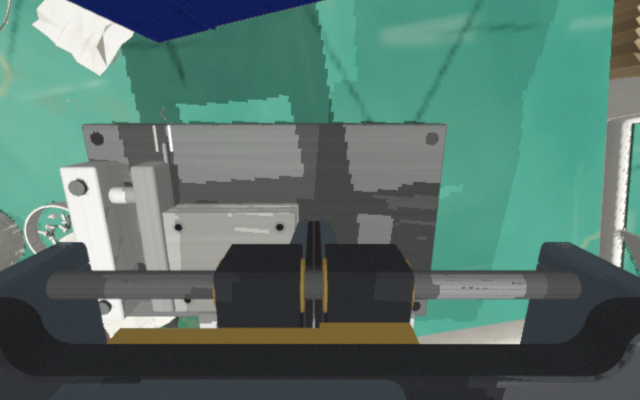

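The top view puts the bar's near end at (610,385). The wrist view shows the pointer (165,150) between the white marks (156,138) and (170,138), and the plates up to the bar at x≈168. I'll check this with an enlarged overlay.

```bash
python3 - <<'E'
from h import *
w=cams.grab_frame('wrist'); im=w['color'][:,:,::-1].copy()
P=lambda x,y,z:(*j2w(x,y),z)
pr=lambda *p:proj(w,[P(*p)])[0].round(1)
for d in (6,8,10,12,14): print(d,'bar front corner top',pr(50+d,-50,55))
print('bed corners',pr(105,-70,35),pr(-95,-70,35)); print('plate top corners d=10',pr(60,-25,53),pr(-10,-25,53)); print('block corner',pr(86,-50,60))
c=im[115:235,55:215]; cv2.imwrite('pics/w6.png',cv2.resize(c,(800,600),interpolation=cv2.INTER_CUBIC))
E
```

```text
6 bar front corner top [150.2 159.5]
8 bar front corner top [146.1 159.5]
10 bar front corner top [142.1 159.6]
12 bar front corner top [138.2 159.5]
14 bar front corner top [134.2 159.6]
bed corners [ 72.8 117.4] [442.  117.4]
plate top corners d=10 [151.4 206.6] [284.9 206.3]
block corner [ 82.3 160.9]
```

View pics/w6.png

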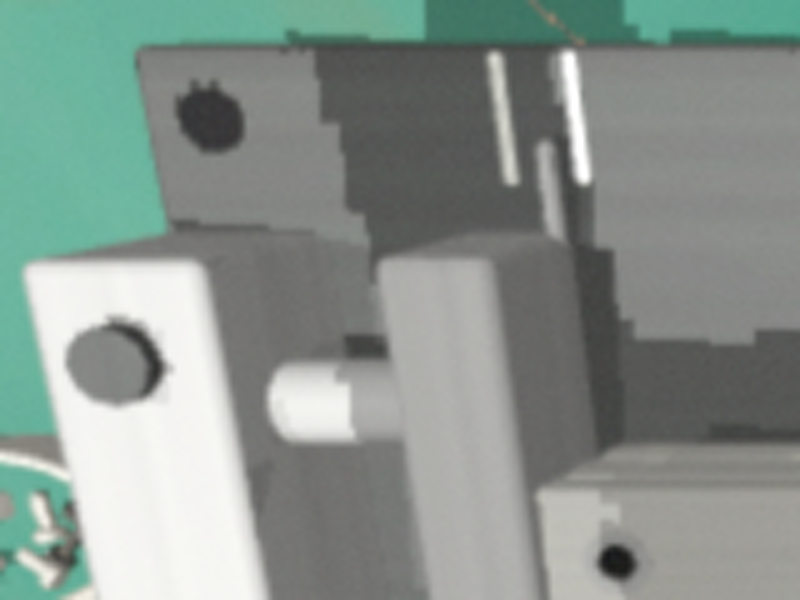

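```bash
python3 - <<'E'
from h import *
w=cams.grab_frame('wrist')
P=lambda x,y,z:(*j2w(x,y),z)
pr=lambda *p:(proj(w,[P(*p)])[0]).round(1)
for z in (35,41,47,53): print('plate',z,pr(60,-25,z),pr(-5,-25,z))
print(pr(60,-50,36),pr(60,-50,55))
g=cv2.cvtColor(w['color'],cv2.COLOR_RGB2GRAY)
for c in (190,210,240,285): print(c,g[196:222,c].tolist())
print(status.state()['force'], status.state()['time_s'])
E
```

```text
plate 35 [166.9 197.6] [278.9 197.5]
plate 41 [162.1 200.4] [277.8 200.3]
plate 47 [156.9 203.4] [276.6 203.2]
plate 53 [151.4 206.6] [275.4 206.4]
[160.2 154.7] [142.1 159.6]
190 [87, 86, 87, 86, 88, 87, 88, 104, 127, 133, 137, 134, 129, 132, 139, 132, 138, 154, 159, 157, 157, 159, 158, 159, 158, 158]
210 [88, 88, 87, 86, 82, 71, 72, 94, 126, 135, 140, 134, 129, 133, 140, 132, 140, 154, 160, 158, 158, 158, 159, 159, 159, 160]
240 [86, 87, 87, 87, 87, 87, 86, 98, 127, 147, 164, 146, 136, 140, 145, 134, 150, 173, 161, 161, 158, 158, 157, 159, 160, 161]
285 [86, 87, 87, 87, 89, 89, 93, 107, 130, 148, 168, 137, 136, 142, 142, 136, 152, 174, 162, 161, 158, 158, 160, 161, 159, 161]
[-4.34598639 12.23158645  3.5391869 ] 9.6667
```

All measures agree. The bar is pressed about 9.5 mm, and the stack edges fit the flush model to within about 1 mm and are parallel. The hold is steady, so I'm handing in.

```bash
python3 -c "
from workcell import env; print(env.job_done())"
```

```text
the job is handed in; nothing more can be done
None
```

I handed the job in at about 9.7 s with the closed fingers still pushing: all three plates measured flush to the fence and bar within about 1 mm, the bar pressed back about 9.5 mm with its pointer between the marks, and the tin, meter and tape roll not touched; the hand-in call did not report a verdict.

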